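# Lay the try square flush on the chopping board at the tape mark

### The job

The white chopping board is to be cut down to fit over the sink, and a strip of blue tape shows where. Slide the try square across the worktop and press the face of its red stock firmly home, flush along the board's right-hand long edge, so that the outer edge of the blade, which reaches over the board, is in line with the far edge of the tape (the edge away from the robot); lean on it there for a moment before letting go. Only push it, by the back and ends of the red stock: do not lift or grip it or touch its bare metal, do not shove the board out of place, and leave the tin, mug and tape roll alone.

Things in the scene. Friction and masses are not known exactly. Their poses are not given: they have to be found in the camera images.
- board: White chopping board, 200 (own x) x 300 (own y) x 10 mm, loose, 1.2 kg plus 0.4 kg of tin on it, lying flat. Origin: centre of its underside. Own y runs along its length, roughly away from the robot; own x points roughly to the robot's right. The edge to use is the long side at own x = +100 mm. Pushing with about 8 N or more through the square makes the board slide.
- tape_edge (a point): Middle of the far edge (away from the robot) of the blue tape strip stuck across the board's top by its right-hand long edge; axes as the board's. The strip is 14 mm wide, 85 mm long, runs along the board's own x, has no noticeable thickness and lies on the near (own -y) side of this point. Its place along the board varies.
- square: Try square lying flat on the worktop, loose, about 0.35 kg; sliding it takes 1.3 to 3.1 N. Origin: centre of the underside of its stock, a red bar 36 (own x) x 120 (own y) x 24 mm high. Steel-faced side at own x = -18 mm, back at +18 mm, ends at own y = -60 and +60 mm. When properly laid its axes are parallel to the board's (own y away from the robot) and the face touches the long edge.
- square_metal: Bare steel of the square, fixed to it, same origin and axes; not to be touched by the fingers. A face strip 2 mm thick at own x = -18 mm, and the blade, 2 mm thick and 30 mm wide, standing out of the face 152 mm towards own -x between own y = -60 and -30 mm. The blade's underside is 11.8 mm above the worktop, so it passes over the board freely.
- face_near (a point): The corner of the square's face nearer the robot, half-way up the stock (own x = -18, y = -60, z = 12 mm of the square). The blade's outer edge starts here and runs along the square's own -x.
- face_far (a point): The other end of the square's face (own x = -18, y = +60, z = 12 mm of the square).
- tin: Food tin, 86 mm across and 40 mm high, standing on the far left part of the board to weigh it down. Origin: centre of its underside. Leave alone.
- mug: Green and white mug, 78 x 116 x 101 mm, standing behind the board, to the left. Origin: centre of its underside. Leave alone.
- tape_roll: Roll of beige tape, 100 mm across and 25 mm high, lying flat to the right. Origin: centre of its underside. Leave alone.

How it is judged:
By the outcome, as a careful person would: the job done as asked, in the order asked, and still so for the second after the job is handed in, with the robot touching nothing.
It also fails if it takes over 72 s, if anything falls off the work surface, if the arm or the gripper's body presses on something with over 40 N, if the wrist force passes 120 N, or if a joint passes its speed limit or range.

### The arm

A 7-joint arm with a two-finger parallel gripper is mounted at the origin on a cart in front of the work surface, level with it; the furniture and walls round the work are solid. World frame = base frame: x ahead of the robot, y to its left, z up, the work surface at z = 0. Lengths are in mm, angles in rad, forces in N, time in s.
With the tool pointing down it reaches from about 350 to 900 mm from the base axis. Payload 7.2 kg.
Tool frame: the origin (TCP) lies between the finger pads; the fingertips stand 14 mm ahead of it and the grasp point (between the pads) lies 5 mm behind it; z points along the fingers, x is the direction in which the jaws open and shut, and the axes are right-handed (so a half turn about z gives the same grasp; the last joint's range is limited). The gripper opens to 85 mm and grips with 20 to 120 N. Pads are 22 mm wide; open, the fingers measure 114 mm over their backs; the gripper's body (76 mm by 85 mm) begins 54 mm behind the grasp point. The pads swing forward as they close: fully open they stand 13 mm farther back than shut.
Start: joints at [1.168, 0.411, -0.013, 1.596, 0.006, 1.134, -0.082], TCP at [205.351, -590.304, 245.297] pointing down, gripper open.
Joint ranges: [-2.95, 2.95], [-0.29, 1.99], [-1.47, 1.44], [0.14, 2.54], [-1.03, 4.17], [0.13, 1.85], [-2.86, 2.86]. Speed limits (rad/s): [2.39, 2.39, 3.01, 3.01, 3.14, 3.14, 3.14].

### API

Orientations are given as [roll, pitch, yaw] about the fixed x, y, z axes, in that order (R = Rz(yaw) Ry(pitch) Rx(roll)).
In Python, from plant import arm gives the robot as it stands. Calls block until the motion is done:
- arm.move_ptp(position, orientation): joint-space move of the TCP to a pose.
- arm.move_straight(position, rotation=None, velocity=150, f_stop=None): straight line of the TCP; rotation=None keeps the orientation; velocity is the mean speed in mm/s. With f_stop (N) it stops when the force on the tool has changed by that much, and returns True; else False.
- arm.goto_joints(angles): joint-space move.
- arm.let_go() and arm.grab(): open the fingers fully, or close them until they stop; the grip force is fixed at half the most.
- arm.wait(seconds).
- arm.solve_ik(position, orientation): joint angles nearest the present ones, or None.
- arm.camera(name): name is "scene" or "top" or "wrist"; returns (picture, depth): 400x640x3 uint8, red, green, blue; 400x640 float32, mm along the optical axis (not along the pixel's ray), 0 where there is no reading.
- arm.camera_info(name): a dict with "fov_y" (degrees; the focal length in pixels is half the picture's height over the tangent of half this angle, whatever the lens; pixels are square), "cx", "cy" (the principal point, pixels), "dist" ([k1, k2, p1, p2, k3] as OpenCV has them; the pictures are not rectified), "position" and "attitude" of the camera in the world; the wrist camera has in their place "T_tool_cam" (4x4, takes a point from camera to tool coordinates, whose origin is the TCP and whose axes are the tool frame's). Camera axes: x right, y up, looking along -z (the intrinsics and any distortion apply to the point x, -y, -z); pixel columns grow to the right and rows downward; lengths in mm; the calibration is good to about 2 mm. A picture is of the moment at which its call begins: read the wrist's pose just before it. camera_info takes no time and is no camera call.
A pose or a line that the arm cannot do raises arm.MotionError and nothing moves.
- arm.hand_in(): hands the job in, once; it reports no verdict.
Readings, each from a call of its own:
- arm.current_clock(): time.
- arm.current_joint_positions(): joint angles.
- arm.current_dq(): joint speeds.
- arm.current_joint_torque(): joint torques, N m.
- arm.current_position(): TCP position.
- arm.current_tool_rot(): TCP orientation.
- arm.current_ft_force(): force on the tool from outside, world axes, zero at the start.
- arm.current_wrist_torque(): the same for the moment, N m.
- arm.current_gripper_width(): finger opening in mm.
Only numpy, scipy, OpenCV 4.12 (cv2) and the standard library are available. Lean on these libraries where they do the work, as an engineer would, in place of code of your own. Each camera call takes 0.05 s, during which the arm holds its last target. There are 200 camera calls.

## Working session

There is one attempt and no reset: what is moved stays moved. The work goes in short steps, each a Python script; the robot and the scene stay as the last script left them, time stands still between calls to the robot, and variables do not carry over. Pictures are saved under pics/ and viewed, about 8 in all and at most 12, crops included, and the job is handed in when it is done.

```bash
ls; mkdir -p pics
cat > h.py <<'E'
import numpy as np, cv2
from scipy.spatial.transform import Rotation as R
from plant import arm
def cam(name):
    i=arm.camera_info(name)
    if name=='wrist':
        T=np.eye(4);T[:3,:3]=R.from_euler('xyz',arm.current_tool_rot()).as_matrix();T[:3,3]=arm.current_position()
        T=T@np.array(i['T_tool_cam'])
    else:
        T=np.eye(4);a=np.array(i['attitude'],float);T[:3,:3]=a if a.shape==(3,3) else R.from_euler('xyz',a).as_matrix();T[:3,3]=i['position']
    rgb,d=arm.camera(name)
    f=rgb.shape[0]/2/np.tan(np.radians(i['fov_y'])/2)
    K=np.array([[f,0,i['cx']],[0,f,i['cy']],[0,0,1.]])
    return rgb,d,K,np.array(i['dist'],float),T
def plane(px,z,K,D,T):
    p=cv2.undistortPoints(np.array(px,float).reshape(-1,1,2),K,D).reshape(-1,2)
    r=np.c_[p[:,0],-p[:,1],-np.ones(len(p))]@T[:3,:3].T
    s=(z-T[2,3])/r[:,2]
    return T[:3,3]+r*s[:,None]
def save(n,rgb): cv2.imwrite('pics/'+n+'.png',rgb[:,:,::-1])
E
python3 - <<'E'
from h import *
for n in ['top','scene']:
    rgb,d,K,D,T=cam(n);save(n,rgb);np.savez('/tmp/'+n,rgb=rgb,d=d,K=K,D=D,T=T);print(n,arm.camera_info(n))
print(arm.camera_info('wrist'),arm.current_tool_rot())
E
```

```text
pics
top {'fov_y': 44.30138412526888, 'cx': 312.70331188303163, 'cy': 202.9021324413757, 'dist': array([-0.14939669,  0.        ,  0.        ,  0.        ,  0.        ]), 'position': array([ 509.58484933,  -68.85028391, 1337.15593172]), 'attitude': array([ 0.11750718, -0.02183793, -1.59908411])}
scene {'fov_y': 53.972199212586105, 'cx': 315.08741063357036, 'cy': 196.5903547513913, 'dist': array([-0.02213481,  0.        ,  0.        ,  0.        ,  0.        ]), 'position': array([ 38.11865458, 225.06503287, 529.39323265]), 'attitude': array([ 0.97891468,  0.01311701, -2.06163388])}
{'fov_y': 61.948513649567644, 'cx': 322.3075792030455, 'cy': 202.71410302496676, 'dist': array([-0.0703306,  0.       ,  0.       ,  0.       ,  0.       ]), 'T_tool_cam': array([[ 9.99999738e-01,  3.22550629e-05, -7.23715804e-04,
         5.50094956e-01],
       [-1.57748715e-04, -9.65340297e-01, -2.60994418e-01,
        -6.61085615e+01],
       [-7.07050421e-04,  2.60994464e-01, -9.65340039e-01,
        -1.28081618e+02],
       [ 0.00000000e+00,  0.00000000e+00,  0.00000000e+00,
         1.00000000e+00]])} [ 3.14148037e+00  1.46497151e-03 -1.23598904e+00]
```

View pics/top.png

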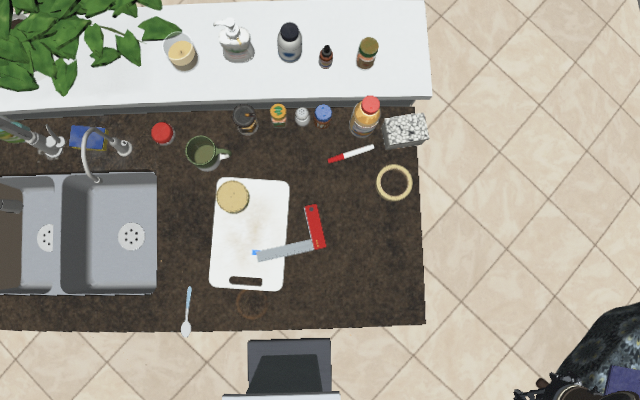

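View pics/scene.png

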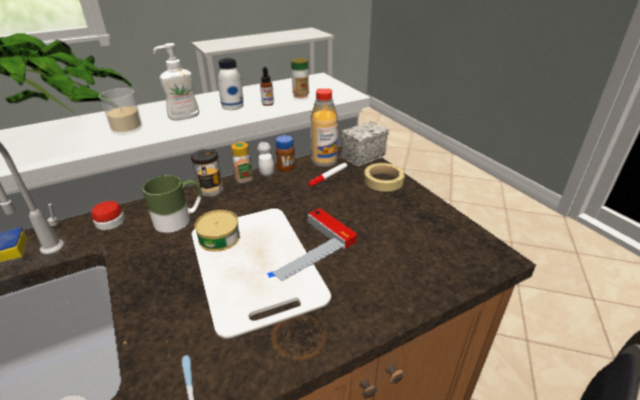

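Top view: white board at about (210–290, 178–291), the red stock at (305–326, 205–248), and the blade reaching left to (257, 257) with a bit of blue tape showing at (254, 253). The tape roll at (394, 182), tin and mug are clear of the path. The scene view agrees. Next I take coarse positions and a closer wrist view.

```bash
cat >> h.py <<'E'
def mask(rgb,kind):
    h,s,v=[c.astype(int) for c in cv2.split(cv2.cvtColor(rgb,cv2.COLOR_RGB2HSV))]
    m={'red':((h<8)|(h>172))&(s>150)&(v>70),'blue':(h>95)&(h<125)&(s>90)&(v>80),'white':(s<40)&(v>195)}[kind]
    return (m*255).astype(np.uint8)
def big(m):
    c=cv2.findContours(m,cv2.RETR_EXTERNAL,cv2.CHAIN_APPROX_NONE)[0]
    return max(c,key=cv2.contourArea)
E
python3 - <<'E'
from h import *
z=np.load('/tmp/top.npz');rgb,K,D,T=[z[k] for k in('rgb','K','D','T')]
r=rgb.copy();r[:190]=0;r[:,:200]=0;r[:,350:]=0;r[320:]=0
c=big(mask(r,'red'));b=cv2.boxPoints(cv2.minAreaRect(c));print('red',plane(b,24,K,D,T).round(1))
ys,xs=np.where(mask(r,'blue'));print(len(xs),plane([[xs.mean(),ys.mean()]],10,K,D,T) if len(xs) else 0)
r=rgb.copy();r[:170]=0;r[:,:195]=0;r[:,300:]=0;r[300:]=0
c=big(mask(r,'white'));b=cv2.boxPoints(cv2.minAreaRect(c));print('board',plane(b,10,K,D,T).round(1))
# wrist view
for yaw in (-1.57,0,1.57,3.14):
    print(yaw,arm.solve_ik([500,-130,330],[np.pi,0,yaw]))
Tt=np.eye(4)
M=np.array(arm.camera_info('wrist')['T_tool_cam'])
for yaw in (-1.57,1.57,0): print(yaw, R.from_euler('xyz',[np.pi,0,yaw]).as_matrix()@M[:3,3], R.from_euler('xyz',[np.pi,0,yaw]).as_matrix()@-M[:3,2])
E
```

```text
red [[ 657.2  -79.9   24. ]
 [ 663.5 -111.5   24. ]
 [ 544.6 -134.7   24. ]
 [ 538.5 -103.4   24. ]]
20 [[536.70964308  59.09782687  10.        ]]
board [[447.5 185.5  10. ]
 [747.4 161.2  10. ]
 [727.2 -40.1  10. ]
 [428.9 -11.5  10. ]]
-1.57 [ 0.46126109  0.18358633 -0.34945371  1.71561452  0.06582745  1.25390417
 -1.4733157 ]
0 [ 0.65394873  0.21066427 -0.58104032  1.70407499  0.12074156  1.26275839
  0.04634954]
1.57 [ 0.78398429  0.23805246 -0.74471017  1.69679271  0.16800891  1.27224833
  1.57366554]
3.14 [-0.83739939  0.31525287  1.28153801  1.78471993 -0.31556045  1.27838876
 -2.61932666]
-1.57 [ 66.10897857  -0.49745077 128.0816176 ] [-2.60993759e-01 -9.31552401e-04 -9.65340039e-01]
1.57 [-66.10810246   0.6027388  128.0816176 ] [ 2.60994912e-01  5.15878748e-04 -9.65340039e-01]
0 [  0.55009496  66.10856148 128.0816176 ] [ 7.23715804e-04 -2.60994418e-01 -9.65340039e-01]
```

Run:
```python
from h import *
arm.move_ptp([580,-20,210],[np.pi,0,-0.085])
rgb,d,K,D,T=cam('wrist');save('w1',rgb);np.savez('/tmp/w1',rgb=rgb,d=d,K=K,D=D,T=T);print(T[:3,3],arm.current_clock())
```

```text
[585.89215471  43.97635912 337.95026529] 2.575
```

View pics/w1.png

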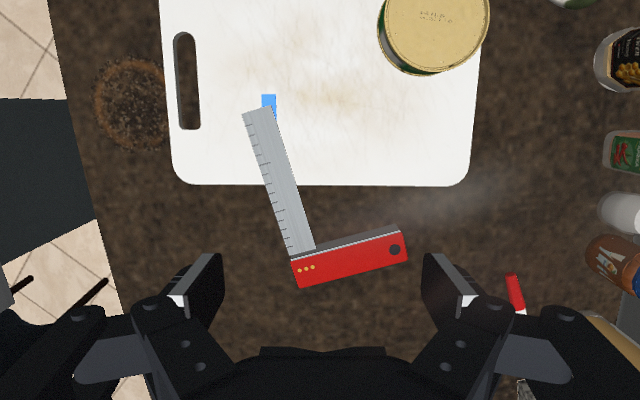

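Wrist view: the board's right edge is along row ~185, the tape end shows at columns 262–276, rows 94–115 (its far edge is column ~276), and the red stock spans (290–408, 228–288). World +x points right in the picture. I now fit the edges as lines.

```bash
cat >> h.py <<'E'
def fit(P):
    vx,vy,x,y=cv2.fitLine(P[:,:2].astype(np.float32),cv2.DIST_HUBER,0,.01,.01).ravel()
    return np.array([x,y]),np.array([vx,vy])*np.sign(vx if abs(vx)>abs(vy) else vy)
def measure(rgb,K,D,T,cols,rows=(130,230)):
    """board edge line, its axes, tape far edge, stock; all world xy"""
    m=mask(rgb,'white');pts=[]
    for c in cols:
        w=np.where(m[rows[0]:rows[1],c])[0]
        if len(w): pts.append([c,rows[0]+w.max()+.5])
    E=plane(pts,10,K,D,T);p0,by=fit(E)
    res=np.abs((E[:,:2]-p0)@[-by[1],by[0]]);k=res<3;p0,by=fit(E[k])
    bx=np.array([by[1],-by[0]])
    b=big(mask(rgb,'blue'));P=plane(b.reshape(-1,2),10,K,D,T)[:,:2]
    hi=[]
    bm=mask(rgb,'blue');tp=[]
    for r in range(b[:,0,1].min()+2,b[:,0,1].max()-1):
        w=np.where(bm[r])[0]
        if len(w): tp.append([w.min()-.5,r,w.max()+.5])
    tp=np.array(tp)
    far=(plane(tp[:,[2,1]],10,K,D,T)[:,:2]-p0)@by; near=(plane(tp[:,[0,1]],10,K,D,T)[:,:2]-p0)@by
    rm=mask(rgb,'red');rm[:, :230]=0
    c=big(rm);q=cv2.boxPoints(cv2.minAreaRect(c));S=plane(q,24,K,D,T)[:,:2]
    return dict(p0=p0,by=by,bx=bx,n=int(k.sum()),far=far,near=near,S=np.c_[(S-p0)@bx,(S-p0)@by],Sw=S,tx=(P-p0)@bx)
E
python3 - <<'E'
from h import *
np.set_printoptions(precision=1,suppress=True)
z=np.load('/tmp/w1.npz');rgb,K,D,T,d=[z[k] for k in('rgb','K','D','T','d')]
m=measure(rgb,K,D,T,range(200,440,4),(150,200))
print(m, 'yaw',np.arctan2(m['by'][1],m['by'][0]))
print('depth chk',d[150,350],d[255,340],d[210,200])
E
```

```text
{'p0': array([580.9, -26.1], dtype=float32), 'by': array([ 1. , -0.1], dtype=float32), 'bx': array([-0.1, -1. ], dtype=float32), 'n': 53, 'far': array([-45.9, -45.9, -45.9, -45.9, -46. , -46. , -46. , -46. , -46. ,
       -46.1, -46.1, -46.1, -46.1, -46.1, -46.1, -46.2, -46.2, -46.2,
       -46.2, -46.2, -46.3]), 'near': array([-60.1, -59.2, -59.2, -59.3, -59.3, -59.3, -59.3, -59.4, -59.4,
       -59.4, -59.4, -49.9, -49.9, -50. , -49. , -49. , -49.1, -48.1,
       -48.1, -48.2, -47.2]), 'S': array([[ 78. , -33.9],
       [ 44.6,  79.4],
       [ 75.7,  89.6],
       [110.7, -26.6]]), 'Sw': array([[ 539.6, -100.4],
       [ 655.6,  -78.2],
       [ 662.7, -110.2],
       [ 543.6, -133.7]]), 'tx': array([-86.8, -85.9, -85. , -84.1, -83.2, -82.2, -81.3, -80.4, -79.5,
       -78.6, -77.6, -76.7, -75.8, -75.8, -75.8, -76.7, -76.7, -76.7,
       -76.7, -77.7, -77.7, -76.7, -75.8, -74.9, -74. , -73. , -72.1,
       -71.2, -70.2, -69.3, -68.4, -67.5, -66.5, -65.6, -64.6, -65.6,
       -66.5, -67.5, -68.4, -69.3, -70.3, -71.2, -72.1, -73. , -74. ,
       -74.9, -75.8, -76.8, -77.7, -78.6, -79.5, -80.4, -81.4, -82.3,
       -83.2, -84.1, -85. , -85.9, -86.9, -86.8, -86.8, -86.8, -86.8,
       -86.8, -86.8, -86.8, -86.8, -86.8, -86.8, -86.8, -86.8])} yaw -0.09755857
depth chk 326.89035 340.55646 353.6841
```

Measurements are consistent: tape width about 13.4–14 mm, tape end 86.8 mm in from the edge, stock 120 × 33–36 mm. The tape's far edge is at s = −46. First move: with the fingers open, push the back of the stock at two points to square it up, stopping short of the board.

```bash
cat >> h.py <<'E'
P0=np.array([580.9,-26.1]);YAW=-0.0976
BY=np.array([np.cos(YAW),np.sin(YAW)]);BX=np.array([BY[1],-BY[0]])
def W(bx,s,z): return list(P0+BX*bx+BY*s)+[z]
def B(): 
    p=np.array(arm.current_position());return np.r_[(p[:2]-P0)@BX,(p[:2]-P0)@BY,p[2]]
def go(bx,s,z,v=150,f=None): return arm.move_straight(W(bx,s,z),[np.pi,0,YAW],velocity=v,f_stop=f)
E
python3 - <<'E'
from h import *
np.set_printoptions(precision=2,suppress=True)
arm.move_ptp(W(150,25,100),[np.pi,0,YAW])
go(150,25,30)
print(arm.current_ft_force())
t=go(150,25,11,25,3);print('touch',t,B(),arm.current_ft_force())
z=max(B()[2]+3,13)
go(150,25,z,40); f0=np.array(arm.current_ft_force());print(f0)
t=go(62,25,z,50,12);print(t,B(),arm.current_ft_force()-f0,arm.current_clock())
rgb,d,K,D,T=cam('wrist');save('w2',rgb)
E
```

```text
[-0.3  -0.04  0.54]
touch False [149.92  25.08  11.06] [-0.16 -0.1  -0.14]
[-0.35  1.02  0.72]
False [62.12 25.04 14.05] [ 0.81 -2.45 -1.06] 7.05
```

View pics/w2.png

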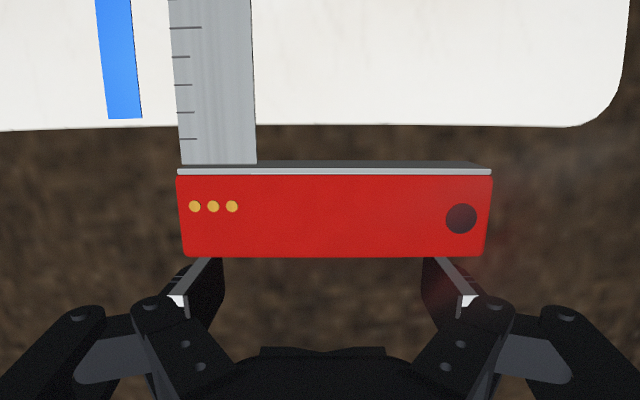

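The stock is now square to the board with both fingers on its back, and a ~12 mm gap remains. The tape (columns 97–142) is left of the blade's outer edge (column ~180), so the square must shift about 15 mm toward the robot. I back off and measure from directly above the tape line.

```bash
cat >> h.py <<'E'
def look(name,s=-46,bx=-30,z=150):
    """view from straight above line s: returns blade-edge minus tape-far-edge data"""
    go(bx,s,z)
    rgb,d,K,D,T=cam('wrist');save(name,rgb);np.savez('/tmp/'+name,rgb=rgb,d=d,K=K,D=D,T=T)
    print('clock',arm.current_clock())
    return rgb,d,K,D,T
E
python3 - <<'E'
from h import *
go(80,25,14.05,80);go(80,25,110);arm.grab()
look('w3')
E
```

```text
clock 10.15
```

View pics/w3.png

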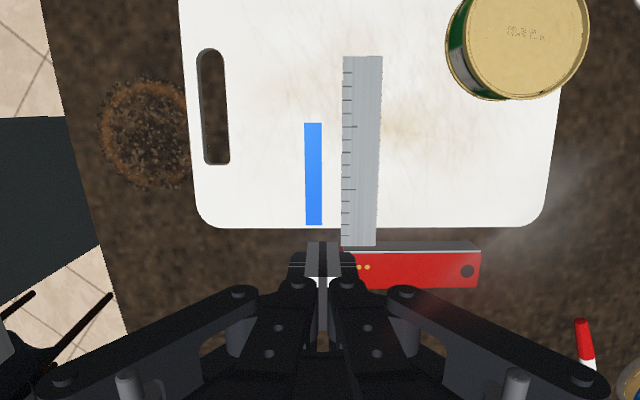

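Tape far edge is at column ~322, blade's outer edge at ~342, board right edge at row ~228.

```bash
cat >> h.py <<'E'
def edges(rgb,K,D,T,rows,brow,cols):
    bm=mask(rgb,'blue');g=cv2.cvtColor(rgb,cv2.COLOR_RGB2GRAY).astype(int)
    t,b=[],[]
    for r in rows:
        w=np.where(bm[r])[0]
        if len(w)>5: t.append([w.max()+.5,r])
    c0=int(np.median([q[0] for q in t]))
    for r in brow:
        seg=g[r,c0+5:c0+60] ; w=np.where(seg<205)[0]
        if len(w): b.append([c0+5+w[0]-.5,r])
    wm=mask(rgb,'white');e=[]
    for c in cols:
        w=np.where(wm[150:300,c])[0]; e.append([c,150.5+w.max()])
    E=plane(e,10,K,D,T);p,by=fit(E);bx=np.array([by[1],-by[0]])
    tp=plane(t,10,K,D,T)[:,:2];bp=plane(b,13.8,K,D,T)[:,:2]
    print('board yaw',np.arctan2(by[1],by[0]),'edge bx (stored frame)',((E[:,:2]-P0)@BX).mean())
    print('tape s',np.median((tp-P0)@BY),'blade s',np.median((bp-P0)@BY))
    print('offset blade-tape (board axes)',np.median((bp-p)@by)-np.median((tp-p)@by))
    pb,db=fit(bp);print('blade vs board squareness rad',np.arctan2(db@by,-(db@bx)) if db@bx<0 else np.arctan2(-(db@by),db@bx))
E
python3 - <<'E'
from h import *
z=np.load('/tmp/w3.npz');rgb,K,D,T,d=[z[k] for k in('rgb','K','D','T','d')]
edges(rgb,K,D,T,range(128,218),range(62,215),list(range(225,300,3))+list(range(390,520,3)))
g=cv2.cvtColor(rgb,cv2.COLOR_RGB2GRAY);print(g[150,318:352],g[285,470:490],rgb[270,474:486].tolist())
E
```

```text
board yaw -0.0955474 edge bx (stored frame) -0.21580462775148057
tape s -45.84829269814077 blade s -30.367078895627166
offset blade-tape (board axes) 15.517134148546564
blade vs board squareness rad 0.000979662
[139 140 136 168 243 238 239 238 238 238 236 235 235 234 234 233 234 234
 236 238 236 236 237 233 197 174 177 178 178 177 178 181 178 174] [87 91 90 90 92 88 78 67 65 63 67 70 72 74 74 72 68 63 66 63] [[150, 70, 68], [179, 67, 63], [177, 70, 64], [178, 68, 65], [170, 67, 62], [123, 67, 61], [82, 71, 65], [86, 72, 65], [90, 76, 68], [92, 76, 69], [91, 77, 69], [88, 73, 68]]
```

Offset is 15.5 mm, and the board hasn't moved. I push the far end of the stock toward the robot with closed fingers.

Run:
```python
from h import *
np.set_printoptions(precision=2,suppress=True)
go(31,128,120);go(31,128,20,120,8)
f0=np.array(arm.current_ft_force())
t=go(31,96,20,20,1.3);print('contact',t,B(),arm.current_ft_force()-f0)
if B()[1]>96 or True:
    s1=B()[1]
go(31,89.7,20,20,12);print(B(),arm.current_ft_force()-f0)
go(31,125,20,120);go(31,125,120)
z=look('w4')
edges(z[0],z[2],z[3],z[4],range(128,218),range(70,215),list(range(225,300,3))+list(range(400,520,3)))
```

```text
contact True [ 31.07 101.79  19.71] [ 0.13 -0.75  0.04]
[31.   89.38 19.93] [0.52 0.13 0.14]
clock 17.1333
board yaw -0.09564387 edge bx (stored frame) 0.6693527443245952
tape s -45.52768833152972 blade s -42.352638465563196
offset blade-tape (board axes) 3.2302269818994844
blade vs board squareness rad 0.00030776113
```

View pics/w4.png

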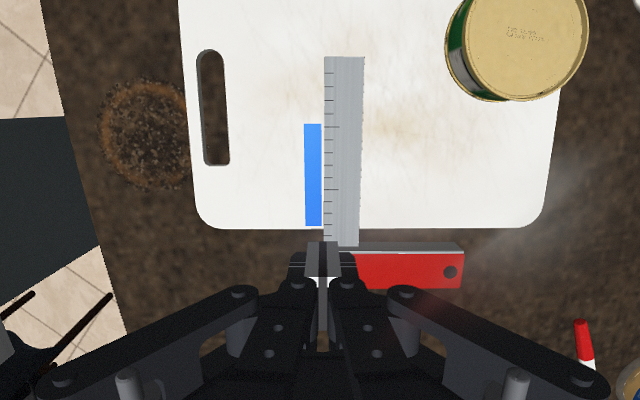

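The blade's outer edge now sits just right of the tape (columns ~324 vs ~322), and my 5-pixel search margin limited the estimate, so I read the row profiles directly.

Run:
```python
from h import *
z=np.load('/tmp/w4.npz');rgb,K=z['rgb'],z['K']
for r in (135,155,175,195,210): print(r,rgb[r,317:330,0].tolist(),rgb[r,317:330,2].tolist())
print(K[0,0])
```

```text
135 [78, 79, 77, 82, 155, 246, 236, 183, 172, 171, 172, 170, 169] [250, 250, 250, 250, 245, 228, 225, 184, 178, 179, 178, 176, 177]
155 [72, 73, 69, 75, 155, 248, 240, 190, 169, 171, 169, 168, 171] [249, 249, 249, 249, 246, 234, 234, 197, 177, 178, 177, 175, 179]
175 [71, 68, 66, 75, 157, 250, 240, 190, 169, 171, 169, 171, 172] [249, 248, 249, 249, 246, 237, 235, 198, 177, 179, 176, 177, 179]
195 [65, 64, 63, 59, 130, 249, 237, 165, 170, 172, 171, 171, 169] [247, 247, 248, 246, 226, 235, 230, 175, 177, 178, 177, 179, 177]
210 [63, 62, 66, 58, 128, 249, 186, 167, 173, 169, 173, 170, 168] [246, 247, 247, 247, 246, 231, 178, 176, 181, 180, 179, 177, 176]
333.1949089650039
```

About 2.5 px, so ~2 mm is left to go, with ~0.01 rad of skew. I square it up again from the back to a ~3 mm gap, then look lower for a finer reading.

```bash
cat >> h.py <<'E'
def gap(rgb,K,D,T,rows):
    """sub-pixel: tape far edge and blade outer edge per row -> mm offsets along board y"""
    out=[]
    for r in rows:
        a=rgb[r].astype(float);red=a[:,0]
        bl=np.where((a[:,2]-red>80))[0]
        if len(bl)<8: continue
        c=bl.max()+1
        i=np.where(red[c-3:c+3]>160)[0]
        if not len(i): continue
        i=c-3+i[0]; te=i-1+(160-red[i-1])/(red[i]-red[i-1])
        j=[k for k in range(i,i+60) if red[k+1]<205 and red[k]>=205]
        if not j: continue
        j=j[0];be=j+(red[j]-205)/(red[j]-red[j+1])
        p=plane([[te,r]],10,K,D,T)[0,:2];q=plane([[be,r]],13.8,K,D,T)[0,:2]
        out.append([(p-P0)@BX,(q-p)@BY])
    return np.array(out)
def report(z,rows):
    o=gap(z[0],z[2],z[3],z[4],rows)
    if len(o)<5: print('few',len(o));return
    k=np.polyfit(o[:,0],o[:,1],1);print(len(o),'offset at edge bx=0: %.2f  at -85: %.2f  median %.2f'%(np.polyval(k,0),np.polyval(k,-85),np.median(o[:,1])))
E
python3 - <<'E'
from h import *
np.set_printoptions(precision=2,suppress=True)
go(95,16,90);arm.let_go();go(95,16,14)
f0=np.array(arm.current_ft_force())
t=go(51,16,14,35,7);print(t,B(),arm.current_ft_force()-f0)
go(75,16,14);go(75,16,100);arm.grab()
z=look('w5',bx=-25,z=110)
report(z,range(60,330))
E
```

```text
False [51.13 16.01 13.94] [-0.1  -1.25  1.13]
clock 23.9333
120 offset at edge bx=0: 0.82  at -85: 1.03  median 0.92
```

View pics/w5.png

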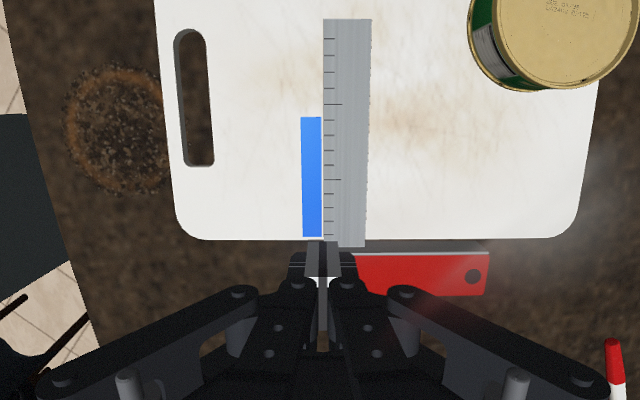

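Square and 0.9 mm off. A small further nudge at the far end, then the final two-finger press with a force stop and hold.

Run:
```python
from h import *
np.set_printoptions(precision=2,suppress=True)
go(22,112,110);go(22,112,20,150)
go(22,92,20,60);go(22,87.4,20,12,10);print(B())
go(22,112,20);go(22,112,90);go(85,14.5,90)
arm.let_go();go(85,14.5,14);go(58,14.5,14,60)
arm.wait(.3);F=lambda:np.array(arm.current_ft_force());f0=np.mean([F() for _ in range(3)],0);print(f0)
t=go(41,14.5,14,8,6);b=B();print(t,b,(F()-f0)@np.r_[BX,0])
for k in range(6):
    arm.wait(.25);print(B()[:2],(F()-f0)@np.r_[BX,0])
print(arm.current_clock())
```

```text
[21.98 87.55 20.02]
[-0.35  0.74  0.24]
True [47.59 14.26 13.7 ] 0.3635362177450462
[48.01 13.89] 0.5832339714392972
[48.28 13.98] 0.4092317789914044
[48.28 14.04] 0.0708585448266319
[48.32 14.06] 0.9850056953016897
[48.32 14.03] 1.4496289464513243
[48.32 14.05] 0.8329823467287603
34.0167
```

The force stop tripped and the arm relaxed to about 1 N. I lean on it in small steps to reach a steady ~6 N.

Run:
```python
from h import *
F=lambda:np.array(arm.current_ft_force())@np.r_[BX,0]
f0=np.array([-.35,.74,.24])@np.r_[BX,0]
def av():
    v=[]
    for _ in range(5): arm.wait(.03);v.append(F()-f0)
    return np.mean(v)
b=48.2;s=B()[1]
while b>44.5:
    b-=.3; t=go(b,s,13.9,8,5); f=av(); print(round(b,2),t,B()[:2].round(2),round(f,2))
    if f>5.3: break
for k in range(6): arm.wait(.15);print(round(av(),2),end=' ')
print(B(),arm.current_clock())
```

```text
47.9 False [47.93 14.04] 0.78
47.6 False [47.61 14.04] 0.48
47.3 False [47.5  14.06] 1.96
47.0 False [47.46 14.05] 3.76
46.7 False [47.37 14.03] 6.04
6.12 5.92 6.04 5.68 5.91 5.76 [47.39035007 14.07338283 13.93077783] 38.0
```

Run:
```python
from h import *
F=lambda:np.array(arm.current_ft_force())@np.r_[BX,0]
f0=np.array([-.35,.74,.24])@np.r_[BX,0]
go(46.55,14.05,13.9,8)
for k in range(8): arm.wait(.15);print(round(F()-f0,2),end=' ')
print(B(),arm.current_clock())
go(60,14.05,14,60);arm.wait(.1);print('free',F()-f0);go(75,14,14);go(75,14,110)
z=look('w6',bx=-25,z=110)
report(z,range(60,330))
rgb,d,K,D,T=z;e=[]
wm=mask(rgb,'white')
for c in list(range(200,290,3))+list(range(500,560,3)):
    w=np.where(wm[150:300,c])[0];e.append([c,150.5+w.max()])
E=plane(e,10,K,D,T);p,by=fit(E);print('board yaw',np.arctan2(by[1],by[0]),'edge bx',((E[:,:2]-P0)@BX).mean())
for r in (130,160,190,220):print(rgb[r,317:330,0].tolist())
```

```text
5.83 6.53 6.92 6.21 6.49 5.3 6.03 6.4 [47.37185199 14.06005263 13.93822104] 39.45
free 0.30402102377234375
clock 41.9417
few 0
board yaw -0.09453777 edge bx -0.16155671959605075
[71, 72, 69, 77, 117, 130, 127, 124, 126, 125, 124, 123, 124]
[67, 67, 66, 73, 111, 132, 125, 128, 127, 127, 126, 128, 126]
[58, 62, 59, 52, 96, 184, 154, 154, 156, 154, 154, 152, 159]
[61, 62, 61, 55, 99, 188, 153, 156, 154, 159, 155, 157, 158]
```

View pics/w6.png

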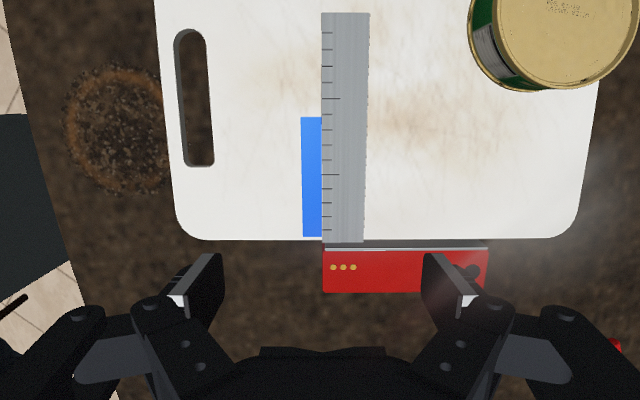

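The blade's outer edge now meets the tape's far edge (column ~321 both) and the board is where it was. I check that the face is flush by casting the stock's top steel edge at z = 24.

Run:
```python
from h import *
z=np.load('/tmp/w6.npz');rgb,K,D,T=[z[k] for k in('rgb','K','D','T')]
rm=mask(rgb,'red')
for c in (330,345,360,375,390,405,415):
    r=np.where(rm[235:300,c])[0][0]+234.5
    q=plane([[c,r]],24,K,D,T)[0,:2]
    print(c,r,'red top bx %.2f'%((q-P0)@BX),rgb[236:254,c].mean(1).astype(int).tolist())
cr=cv2.resize(rgb[100:300,260:520],None,fx=3,fy=3,interpolation=cv2.INTER_CUBIC)[:600,:780];save('w6c',cr)
# blade edge: above-tape rows (white to blade), column -> s at z 13.8; tape far edge s
for r in range(20,112,15):
    red=rgb[r].astype(float)[:,0];j=[k for k in range(310,335) if red[k]>=190>red[k+1]][:1]
    if j:
        j=j[0];be=j+(red[j]-190)/(red[j]-red[j+1]);q=plane([[be,r]],13.8,K,D,T)[0,:2];print(r,'blade bx %.1f s %.2f'%((q-P0)@BX,(q-P0)@BY))
for r in range(125,235,20):
    red=rgb[r].astype(float)[:,0];te=320+(95-red[320])/(red[321]-red[320]);q=plane([[te,r]],10,K,D,T)[0,:2];print(r,'tape bx %.1f s %.2f'%((q-P0)@BX,(q-P0)@BY))
```

```text
330 251.5 red top bx 3.54 [164, 162, 160, 162, 161, 163, 145, 88, 81, 80, 80, 63, 174, 168, 166, 105, 90, 91]
345 251.5 red top bx 3.56 [157, 159, 156, 155, 158, 160, 123, 84, 85, 84, 82, 68, 174, 169, 172, 105, 90, 89]
360 251.5 red top bx 3.60 [162, 163, 163, 163, 166, 167, 127, 88, 85, 85, 84, 68, 180, 167, 173, 103, 91, 91]
375 250.5 red top bx 2.90 [222, 222, 228, 170, 94, 87, 88, 87, 89, 87, 84, 70, 183, 166, 194, 95, 88, 89]
390 250.5 red top bx 2.95 [222, 223, 227, 165, 91, 89, 88, 88, 87, 84, 81, 70, 189, 169, 141, 85, 90, 92]
405 250.5 red top bx 3.02 [223, 223, 230, 158, 85, 86, 86, 85, 88, 85, 81, 76, 192, 165, 139, 87, 85, 87]
415 250.5 red top bx 3.07 [222, 225, 230, 140, 80, 87, 82, 84, 82, 83, 79, 81, 172, 166, 138, 81, 87, 85]
20 blade bx -145.9 s -46.21
35 blade bx -137.1 s -45.72
50 blade bx -128.2 s -45.80
65 blade bx -119.2 s -46.21
80 blade bx -110.1 s -46.27
95 blade bx -100.8 s -46.33
110 blade bx -91.4 s -46.24
125 tape bx -81.6 s -46.41
145 tape bx -68.3 s -46.32
165 tape bx -54.7 s -46.40
185 tape bx -40.6 s -46.10
205 tape bx -26.1 s -46.12
225 tape bx -11.1 s -46.10
```

View pics/w6c.png

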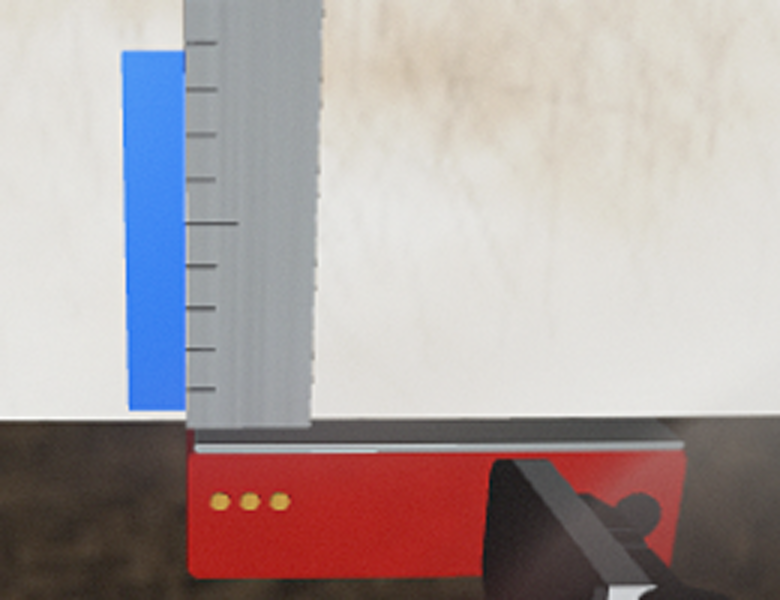

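Run:
```python
from h import *
go(-25,-46,180);arm.wait(.3);print(arm.current_clock(),arm.current_ft_force());arm.hand_in()
```

```text
42.8583 [-0.02839671 -0.38307853 -0.53229396]
the job is handed in; nothing more can be done
```

The square is laid against the board's right-hand edge with its blade in line with the far edge of the tape. I handed the job in at about 43 s with the gripper clear of everything.

I squared it up by pushing the back of the stock with both open fingers. I nudged the far end of the stock toward the robot with closed fingers, then pressed it home from the back and held it for about 3 s.

What the last checks showed:
- **Blade and tape:** the blade's outer edge is at −46.2 mm and the tape's far edge at −46.1 to −46.4 mm along the board. That is within a few tenths of a millimetre, and no gap shows in the picture.
- **Board:** it did not move, to within measuring error. Its edge is within 0.2 mm, and its measured angle differs by 0.003 rad.
- **Press:** the hold was a steady 6–7 N at the tool. Sliding takes at most 3.1 N, so the face was up against the board.
- **Flushness:** this is the check that agrees least. From the camera, the face works out about 1–1.5 mm outside the edge, with about 0.5 mm difference along it. That is within the 2 mm calibration and pixel error, so I relied on the force rather than the picture.

Two things went less cleanly. The first press stopped on its force limit and eased off to about 1 N, so I repeated it in small steps. One offset reading (3.2 mm) was limited by my search margin, so I re-read it from the pixels as about 2 mm.

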